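# Open the combination padlock on a load-cell case and present it

## Robot

A 6-joint arm with a two-finger parallel gripper is mounted at the origin on the work surface. World frame = base frame: x ahead of the robot, y to its left, z up, the work surface at z = 0. Lengths are in mm, angles in rad, forces in N, time in s.
With the tool pointing down it reaches from about 300 to 825 mm from the base axis. Payload 5.4 kg.
Tool frame: the origin (TCP) lies midway between the tips of the shut fingers; the grasp point (between the pads) lies robot.tcp_to_grasp behind it (robot.tcp_to_grasp is the distance from the TCP to the grasp point, in mm); y points along the fingers, x is the direction in which the jaws open and shut, and the axes are right-handed (so a half turn about y gives the same grasp; the last joint's range is limited). The gripper opens to 92 mm and grips with 3 to 60 N. Pads are 20 mm wide; open, the fingers measure 128 mm over their backs; the gripper's body (75 mm by 189 mm) begins 69 mm behind the grasp point.
Start: joints at [1.1, 0.158, 1.597, -0, 1.386, -0.21], TCP at [148.277, 555.536, 214.601] pointing down, gripper open.
Joint ranges: [-2.91, 2.91], [-0.94, 2.29], [0.18, 2.7], [-1.29, 4.43], [0.17, 2.64], [-3, 3]. Speed limits (rad/s): [2.57, 2.57, 3.14, 3.14, 3.14, 3.14].

## Interface

Orientations are given as a unit quaternion [w, x, y, z].
In Python, from cell import robot gives the robot as it stands.
- The arm moves only by the tool move_arm, never from a script. Its argument "plan" is a list of rows, each a list of 6 numbers: the shift along the world's x, y, z in mm, then the turn, a rotation vector about the world's x, y, z in degrees. In form: [[dx, dy, dz, wx, wy, wz], ...]. A call has 1 to 20 rows; each row shifts and turns the commanded pose from where the row before left it; what a row does not reach is not made up. A row lasts 1/10 s, in which the tool goes at most 50 mm and 8.59 degrees, less where a joint would pass 70% of its speed; a pose out of reach is approached as far as the arm can. A call with a gripper value outside its range is refused whole. "fingers" is the closure, from 0 (fully open) to 1 (shut), set as the call begins (left out, the last holds). The fingers move at their own pace and stop on an object; "force" is the grip in N (left out, the last holds). Time passes only in rows, so rows that do not move let the fingers close. It gives the time, the measured TCP pose, the force and the opening at its end, in the units of the state.
- robot.observe(): the state, without advancing time (a new reading comes with each control period).
- robot.read_camera(name): name is "scene" or "top" or "wrist"; returns the picture (384x512x3 uint8, red, green, blue); there is no depth.
- robot.camera_info(name): a dict with "intrinsics" (3x3 intrinsics, pixels), "rvec" (rotation vector, rad) and "tvec" (3), from world to camera coordinates, as OpenCV has them. Camera axes: x right, y down, z forward; pixel columns grow to the right and rows downward; lengths in mm; the calibration is good to about 2 mm. The wrist camera is an equidistant fisheye: a pixel r from the principal point sees the ray r / f radians off the axis. A picture is of the moment at which its call begins: read the wrist's pose just before it. camera_info takes no time and is no camera call; for the wrist camera it gives the pose at the moment of the call.
- robot.sign_off(): hands the job in, once; it reports no verdict.
The state is a dict: "time_s": time; "joint_positions": joint angles; "qd": joint speeds; "joint_torque": joint torques, N m; "tool_pos": TCP position; "tool_rot": TCP orientation; "wrist_force": force on the tool from outside, world axes, zero at the start; "moment": the same for the moment, N m; "gripper_width": opening from 0.0 (shut) to 1.0 (fully open).
Only numpy, scipy, OpenCV 4.12 (cv2) and the standard library are available. Lean on these libraries where they do the work, as an engineer would, in place of code of your own. Each camera call takes 0.05 s, during which the arm holds its last target. There are 200 camera calls.

## Task

The yellow load-cell case is fastened by the red combination padlock through its hasp: turn the dial clockwise, notch by notch, until its white line clicks in at the yellow mark, then, with the lock still lying in its seat, pull the shackle straight out to its stop. Lift the open lock off the case by its shackle and finish while still holding it in the gripper, keeping it still with the body of the lock over the middle of the blue check-out plate and at least 10 cm above it. Leave all other things where they are.

Things in the scene. Friction and masses are not known exactly. Their poses are not given: they have to be found in the camera images.
- case: fixed yellow case, 200 x 200 x 60 mm; origin under its centre on the bench, z up, front (towards the robot) at its -x. On its lid at the front edge is the lock's seat: lips 8 mm tall round the lock with 1.5 mm play, and a steel staple (arch 27 mm wide, rising 31 mm over the lid, 6 mm bars) just in front of the lock; the short leg of the shackle passes through it
- lock: loose red padlock, about 0.32 kg, lying dial up in the seat; body 72 x 72 x 30 mm, origin under its centre: at (-56.5, 0, 60) mm in the case's frame, same axes. Shackle to its -x, yellow mark on top at -x of the dial, white ticks at other notches. The short leg (y = -24 mm) stays in the staple until pulled 20 mm, so only then can it be lifted; seat and staple hold the body against the pull
- lock_mid (a point): centre of the lock's body, 15 mm above its origin; turns with the lock
- dial (a joint): angle of the black dial, rad, growing clockwise seen from above; 0 when its white line points at the yellow mark (only there, within 0.12, can the shackle be pulled). It clicks into a notch every 0.4 rad, 0 being one, and stays in a notch when let go; it starts two to four notches before 0 (negative). About 0.1 N m turns it; stops at -1.9 and 0.5
- dial_grip (a point): on the dial's axis, 50 mm above the lock's underside, turning with the dial. The dial is a disc 48 mm across, its top 35 mm above the lock's underside, with an upright grip bar 12 mm thick, 38 mm long, 26 mm tall (top at 61 mm). The bar lies along this point's x; its -x end bears the white line
- shackle (a joint): how far the shackle is pulled out, m: 0 shut, 0.026 at its stop, sliding along the lock's -x; about 4 N moves it when the dial is at 0, and it stays where it is left; with the dial elsewhere it is blocked after about 2 mm
- shackle_grip (a point): middle of the shackle's cross-bar: 10 mm thick (lock's x), 60 mm long (y), 14 mm tall, 16 mm above the lock's underside and, when shut, 87 mm to -x of its origin; moves with the shackle. It overhangs the case's front, 76 mm above the bench, nothing beneath. The opening in the shackle is 38 mm wide between the legs and 38 mm long from bar to staple, so a finger fits in
- plate_top (a point): centre of the upper face of the blue square check-out plate with a white cross, 150 x 150 mm, 13.5 mm tall, fixed on the bench to the left or the right of the case
- tray: fixed clear tray, 150 x 130 mm, 30 mm tall, on the side of the case where the plate is not; origin under its centre
- spare_lock: closed brass keyed padlock, 76 x 44 x 20 mm, loose in the tray: a bystander. Origin under its middle
- weight: loose brass weight, 32 mm across, 36 mm tall, standing on the case lid behind the padlock: a bystander. Origin under its middle
- wash_bottle: white wash bottle with a yellow cap, 60 mm across, 160 mm tall, loose: a bystander
- jar: amber jar with a black cap, 56 mm across, 80 mm tall, loose: a bystander
- seal_ring: flat aluminium seal ring, 120 mm across, 10 mm thick, loose: a bystander
- wrench: steel wrench lying on the bench, loose: a bystander
- driver: screwdriver lying on the bench, loose: a bystander
Mind the look-alikes: they are no part of the job. There is more than one size of the part that bears plate_top; the job needs the middle-sized.

How it is judged:
By the outcome, as a careful person would: the job done as asked, in the order asked, and still so for the second after the job is handed in, while the arm keeps its last pose, push and grip.
It also fails if it takes over 51 s, if anything falls off the work surface, if the arm or the gripper's body presses on something with over 40 N, if the wrist force passes 120 N, or if a joint passes its speed limit or range.

## Working session

There is one attempt and no reset: what is moved stays moved. The work goes in short steps, Python scripts to look and compute and a tool call to move; the robot and the scene stay as the last step left them, time stands still between calls to the robot, and variables do not carry over. Pictures are saved under pics/ and viewed, about 8 in all and at most 12, crops included, and the job is handed in when it is done.

Besides the shell and the picture viewer there is one more tool, called after "Request:" as name([rows], argument=value, ...), one row to a line, values as JSON. move_arm: Moves the arm, as the interface text tells. Its arguments: {"type":"object","properties":{"plan":{"type":"array","items":{"type":"array","items":{"type":"number"}}},"fingers":{"type":"number"},"force":{"type":"number"}},"required":["plan"]}

```bash
mkdir -p pics; cat > h.py <<'E'
import numpy as np, cv2
from cell import robot
def snap(name,fn):
    im=robot.read_camera(name)[:,:,::-1].copy(); cv2.imwrite('pics/'+fn,im); return im
def ray(name,u,v,info=None):
    i=info or robot.camera_info(name); K=np.array(i['intrinsics'],float); R=cv2.Rodrigues(np.array(i['rvec'],float))[0]; t=np.array(i['tvec'],float).ravel()
    if name=='wrist':
        d=np.array([(u-K[0,2])/K[0,0],(v-K[1,2])/K[1,1]]); th=np.hypot(*d); s=np.sin(th)/th if th>1e-9 else 1
        c=np.array([d[0]*s,d[1]*s,np.cos(th)])
    else: c=np.linalg.inv(K)@[u,v,1]
    return -R.T@t, R.T@c
def at(name,u,v,z,info=None):
    o,d=ray(name,u,v,info); return o+d*(z-o[2])/d[2]
def proj(name,P,info=None):
    i=info or robot.camera_info(name); K=np.array(i['intrinsics'],float); R=cv2.Rodrigues(np.array(i['rvec'],float))[0]; c=R@np.array(P,float)+np.array(i['tvec'],float).ravel()
    if name=='wrist':
        r=np.hypot(c[0],c[1]); th=np.arctan2(r,c[2]); return K[0,2]+K[0,0]*th*c[0]/r, K[1,2]+K[1,1]*th*c[1]/r
    p=K@c; return p[:2]/p[2]
E
python3 - <<'E'
from h import *
a=snap('scene','a.png'); b=snap('top','b.png')
print(robot.tcp_to_grasp, robot.observe())
for n in('scene','top','wrist'): print(n,robot.camera_info(n))
E
```

```text
18.700000000000003 {'time_s': 0.1, 'joint_positions': array([ 1.09991656e+00,  1.58996716e-01,  1.59805389e+00,  1.19489180e-05,
        1.38616698e+00, -2.10084367e-01]), 'qd': array([-0.00025001, -0.00043767, -0.00231057, -0.00138909, -0.00021963,
        0.00066904]), 'joint_torque': array([-1.42794561e-03, -3.86506605e+01, -3.22957528e+01,  7.02674710e-02,
        3.39546602e-02, -4.25884582e-05]), 'tool_pos': array([148.02386197, 555.0683674 , 213.73760363]), 'tool_rot': array([-0.56052615,  0.56101316,  0.43021977, -0.43126049]), 'wrist_force': array([ 0.36110205,  0.41708241, -0.35093878]), 'moment': array([-0.00172466,  0.03449122, -0.00591153]), 'gripper_width': 1.0042144976572296}
scene {'intrinsics': array([[361.42993194,   0.        , 249.52727886],
       [  0.        , 361.42993194, 190.53537217],
       [  0.        ,   0.        ,   1.        ]]), 'rvec': array([ 0.82520866,  2.54917847, -1.10726692]), 'tvec': array([ 425.93040241, -123.13458035, 1603.93285891])}
top {'intrinsics': array([[416.46221891,   0.        , 255.55497604],
       [  0.        , 416.46221891, 193.40471817],
       [  0.        ,   0.        ,   1.        ]]), 'rvec': array([ 2.14648567, -2.15544623,  0.14147245]), 'tvec': array([ -11.29809611,  480.75158209, 1414.19385563])}
wrist {'intrinsics': array([[297.31863964,   0.        , 258.68059691],
       [  0.        , 297.31863964, 193.91035717],
       [  0.        ,   0.        ,   1.        ]]), 'rvec': array([-2.33389533, -1.79422763, -0.2130033 ]), 'tvec': array([-574.1559459 ,  -27.15665149,  388.93456302])}
```

View pics/b.png

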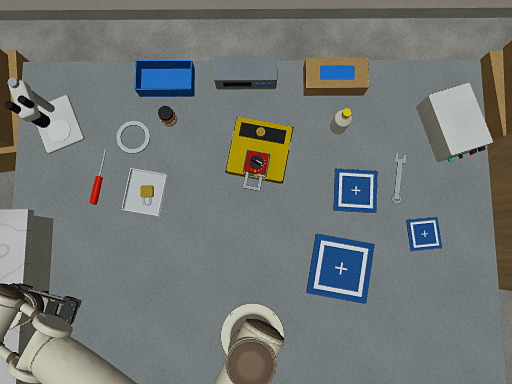

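View pics/a.png

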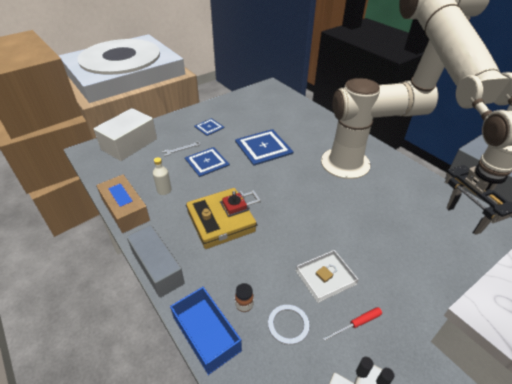

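The top view shows three blue plates: (356,190), about 44 px wide; (341,268), about 60 px; and (424,234), about 32 px. At 0.29 px/mm, 150 mm is 44 px, so the plate at (356,190) is the middle-sized one. The case and its red lock are at about (260,150) and the tray at (145,192). I'll confirm in an enlarged crop.

```bash
python3 - <<'E'
from h import *
b=cv2.imread('pics/b.png')
c=cv2.resize(b[105:225,220:380],None,fx=5,fy=5,interpolation=cv2.INTER_CUBIC); cv2.imwrite('pics/c.png',c)
for p in [(356,190),(341,268),(424,234)]: print(p,at('top',*p,13.5))
hs=cv2.cvtColor(b,cv2.COLOR_BGR2HSV)
m=cv2.inRange(hs,(100,120,60),(125,255,255))
n,l,s,ce=cv2.connectedComponentsWithStats(m)
for i in range(1,n):
  if s[i,4]>150:
    r=cv2.minAreaRect(np.argwhere(l==i)[:,::-1].astype(np.float32)); P=[at('top',*q,13.5)[:2] for q in cv2.boxPoints(r)]
    print(r,np.mean(P,0),np.linalg.norm(P[0]-P[1]),np.linalg.norm(P[1]-P[2]))
E
```

```text
(356, 190) [ 493.77211674 -366.8594777    13.5       ]
(341, 268) [ 223.50220559 -305.61272946   13.5       ]
(424, 234) [ 338.58357808 -597.01395714   13.5       ]
((163.99998474121094, 78.0), (59.99999237060547, 35.99999237060547), 0.0) [910.94186467 319.9005401 ] 138.13609336024433 220.90222175395186
((337.0, 72.0), (12.0, 34.0), 90.0) [ 930.3194376  -313.12754263] 124.62239032648012 46.14309911803853
((355.4376220703125, 190.24688720703125), (42.94635009765625, 41.89765930175781), 2.8624050617218018) [ 493.40781113 -364.8557528 ] 149.30097183839317 151.84151564865692
((355.5, 190.0), (28.0, 27.0), 90.0) [ 494.00520713 -365.10453787] 95.40543261638348 99.6131201293325
((423.7469482421875, 233.6671142578125), (32.24070358276367, 31.104949951171875), 81.57302856445312) [ 340.02298966 -596.21171148] 109.18391660332583 110.80527092109944
((424.16998291015625, 233.18995666503906), (20.7889404296875, 20.36467742919922), 81.8698959350586) [ 341.49884711 -597.7690077 ] 71.34647491102625 71.46302624697321
((340.54052734375, 268.2567443847656), (60.66322708129883, 60.82762145996094), 9.462322235107422) [ 223.62688908 -304.01984751] 207.16000548972733 209.1346213821227
((340.84002685546875, 267.8800048828125), (40.60699462890625, 39.71256637573242), 10.304845809936523) [ 224.33182797 -305.07697432] 135.27922823142163 139.48178609532317
```

View pics/c.png

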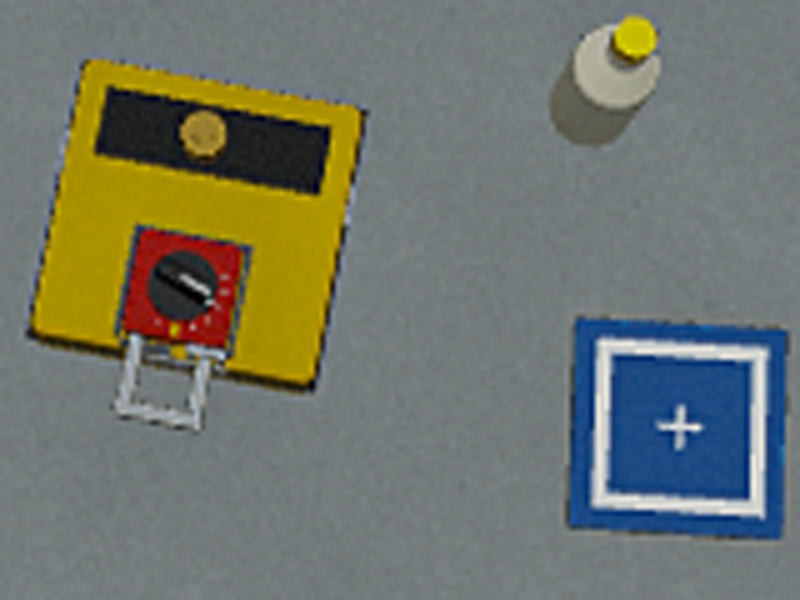

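The crop confirms it: the plate at (356,190) measures 150 mm, centre near (494,-365). Its neighbours are 208 and 110 mm. On the lock, the white line points lower right and the yellow mark is at the bottom (175,330 in the crop), so the dial is about 3 notches before 0.

```bash
python3 - <<'E'
from h import *
from scipy.spatial.transform import Rotation as Rn
b=cv2.imread('pics/b.png'); hs=cv2.cvtColor(b,cv2.COLOR_BGR2HSV)
for c in [(83,60),(365,106),(316,389),(32,336)]:
  z=60; print('case',at('top',220+c[0]/5,105+c[1]/5,z))
print('dial',at('top',220+183/5,105+287/5,95)); print('bar',at('top',220+160/5,105+418/5,76))
print('weight',at('top',220+203/5,105+133/5,96))
q=robot.observe()['tool_rot']; R=Rn.from_quat(np.roll(q,-1)).as_matrix(); print(R)
i=robot.camera_info('wrist'); print(ray('wrist',258.7,193.9,i))
E
```

```text
case [746.48920974  51.76404479  60.        ]
case [ 712.40234403 -144.6273593    60.        ]
case [ 513.10713002 -107.96509992   60.        ]
case [550.77849541  86.34315529  60.        ]
dial [577.17281157 -17.36410592  95.        ]
bar [491.20407934  -1.47527842  76.        ]
weight [683.19520224 -31.36611351  96.        ]
[[ 2.57850675e-01 -7.47650760e-04 -9.66184491e-01]
 [ 9.66183477e-01 -1.44276020e-03  2.57851521e-01]
 [-1.58675542e-03 -9.99998680e-01  3.50351119e-04]]
(array([ 84.56330906, 572.3270965 , 383.34497468]), array([ 0.22791245, -0.06234375, -0.97168368]))
```

Request:
move_arm([
  [26.7,-35.9,1,0,0,-6.66],
  [26.7,-35.9,1,0,0,-6.66],
  [26.7,-35.9,1,0,0,-6.66],
  [26.7,-35.9,1,0,0,-6.66],
  [26.7,-35.9,1,0,0,-6.66],
  [26.7,-35.9,1,0,0,-6.66],
  [26.7,-35.9,1,0,0,-6.66],
  [26.7,-35.9,1,0,0,-6.66],
  [26.7,-35.9,1,0,0,-6.66],
  [26.7,-35.9,1,0,0,-6.66],
  [26.7,-35.9,1,0,0,-6.66],
  [26.7,-35.9,1,0,0,-6.66],
  [26.7,-35.9,1,0,0,-6.66],
  [26.7,-35.9,1,0,0,-6.66],
  [26.7,-35.9,1,0,0,-6.66],
  [26.7,-35.9,1,0,0,-6.66],
  [0,0,0,0,0,0],
  [0,0,0,0,0,0],
], fingers=0.4, force=25)

```text
time_s: 1.9
tool_pos: [575.2, -19.3, 229.7]
tool_rot: [0.681, -0.68, 0.193, -0.191]
wrist_force: [-0.0, 1.2, -0.2]
gripper_width: 0.597
```

```bash
cat > w.py <<'E'
import sys,json
from h import *
from scipy.spatial.transform import Rotation as Rn
i=robot.camera_info('wrist'); json.dump({k:np.array(v).tolist() for k,v in i.items()},open('pics/%s.json'%sys.argv[1],'w'))
im=snap('wrist',sys.argv[1]+'_raw.png')
cv2.imwrite('pics/%s.png'%sys.argv[1],cv2.resize(im,None,fx=1.5,fy=1.5,interpolation=cv2.INTER_CUBIC))
s=robot.observe();R=Rn.from_quat(np.roll(s['tool_rot'],-1)).as_matrix()
print(s['time_s'],s['tool_pos'],'yaw',np.degrees(np.arctan2(R[1,0],R[0,0])),s['gripper_width'],s['wrist_force'])
E
python3 w.py w1
```

```text
1.95 [574.88416447 -18.39330287 229.96154954] yaw -31.461856878467003 0.5970250809337642 [-0.92742681  0.21639685  0.18847829]
```

View pics/w1.png

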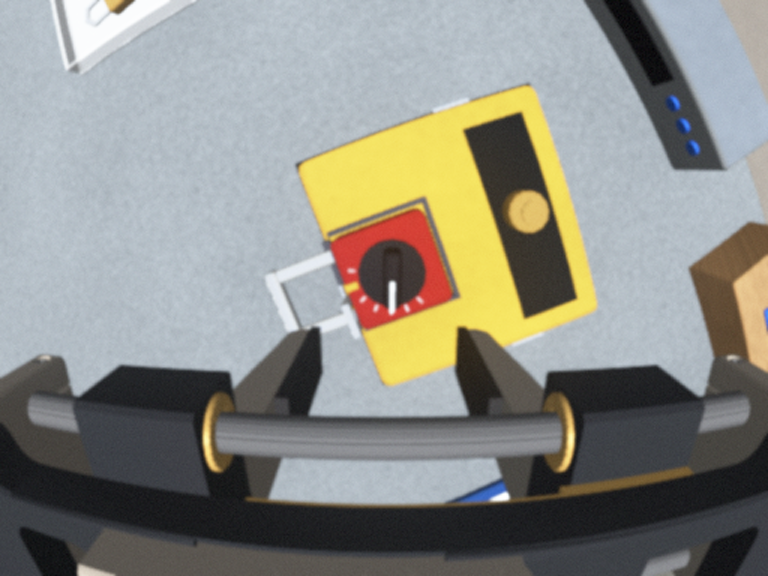

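The wrist view shows the dial at (392,272). Its white line points straight down along the bar, between the jaws and parallel to the planned grasp. The line is on the third tick from the yellow mark (349,289), so the dial reads -1.2.

```bash
python3 - <<'E'
from h import *
import json
i=json.load(open('pics/w1.json'))
A=lambda u,v,z:at('wrist',u/1.5,v/1.5,z,i)
print('dial',A(392,272,95))
c=np.array([A(*p,90) for p in [(332,239),(421,209),(453,297),(363,330)]]);print(c,c.mean(0))
print('case',[A(*p,60) for p in [(299,163),(531,85),(596,310),(388,385)]])
print('mark',A(349,289,90),'bar ends',A(272,278,83),A(293,331,83))
im=cv2.imread('pics/w1_raw.png'); cv2.imwrite('pics/w1c.png',cv2.resize(im[120:240,170:330],None,fx=5,fy=5,interpolation=cv2.INTER_CUBIC))
E
```

```text
dial [580.48112812 -16.07584588  95.        ]
[[556.469406    25.24186399  90.        ]
 [620.3444694   10.61844989  90.        ]
 [608.00659499 -55.5456405   90.        ]
 [539.3464789  -42.78669947  90.        ]] [581.04173732 -15.61800652  90.        ]
case [array([561.0689936 ,  87.44602765,  60.        ]), array([747.6417764 ,  49.14585625,  60.        ]), array([ 709.31045181, -140.56590274,   60.        ]), array([ 523.97788252, -102.75248304,   60.        ])]
mark [547.31612848 -11.44598129  90.        ] bar ends [501.15383924  24.71919078  83.        ] [491.37751098 -17.70113181  83.        ]
```

View pics/w1c.png

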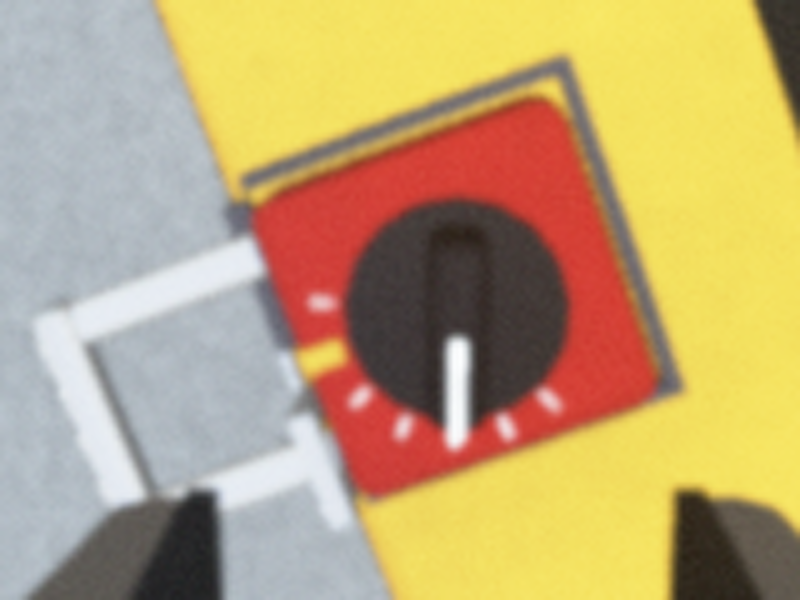

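Request:
move_arm([
  [4,1.7,-20,0,0,0],
  [0,0,-30,0,0,0],
  [0,0,-30,0,0,0],
  [0,0,-20,0,0,0],
  [0,0,-10,0,0,0],
  [0,0,-10,0,0,0],
  [0,0,-7,0,0,0],
  [0,0,-5,0,0,0],
  [0,0,0,0,0,0],
  [0,0,0,0,0,0],
])

```text
time_s: 2.95
tool_pos: [579.9, -17.3, 99.2]
tool_rot: [0.681, -0.681, 0.192, -0.192]
wrist_force: [0.2, 1.0, 0.5]
gripper_width: 0.597
```

Request:
move_arm([
  [0,0,0,0,0,0],
  [0,0,0,0,0,0],
  [0,0,0,0,0,0],
  [0,0,0,0,0,0],
  [0,0,0,0,0,0],
  [0,0,0,0,0,0],
  [0,0,0,0,0,0],
], fingers=1, force=15)

```text
time_s: 3.65
tool_pos: [579.4, -17.1, 98.6]
tool_rot: [0.681, -0.681, 0.192, -0.192]
wrist_force: [-1.0, -0.1, 0.3]
gripper_width: 0.131
```

The bar is gripped: the opening reads 12 mm and there is no side load. Next is the 1.2 rad clockwise turn, pausing at each notch.

Request:
move_arm([
  [0,0,0,0,0,-5.73],
  [0,0,0,0,0,-5.73],
  [0,0,0,0,0,-5.73],
  [0,0,0,0,0,-5.73],
  [0,0,0,0,0,0],
  [0,0,0,0,0,-5.73],
  [0,0,0,0,0,-5.73],
  [0,0,0,0,0,-5.73],
  [0,0,0,0,0,-5.73],
  [0,0,0,0,0,0],
  [0,0,0,0,0,0],
])

```text
time_s: 4.75
tool_pos: [579.4, -16.7, 98.4]
tool_rot: [0.553, -0.553, 0.441, -0.441]
wrist_force: [-0.0, 2.7, -0.3]
gripper_width: 0.189
```

Request:
move_arm([
  [0,0,0,0,0,-5.73],
  [0,0,0,0,0,-5.73],
  [0,0,0,0,0,-5.73],
  [0,0,0,0,0,-5.73],
  [0,0,0,0,0,0],
  [0,0,0,0,0,0],
  [0,0,0,0,0,0],
])

```text
time_s: 5.45
tool_pos: [579.4, -16.9, 98.4]
tool_rot: [0.454, -0.454, 0.543, -0.542]
wrist_force: [-0.5, 3.6, -1.8]
gripper_width: 0.191
```

```bash
python3 -c "
from cell import robot
print(robot.observe())"
```

```text
{'time_s': 5.45, 'joint_positions': array([-2.37909533e-01,  2.85114532e-01,  1.68897758e+00,  8.30499765e-04,
        1.16775862e+00,  1.50997353e+00]), 'qd': array([-0.00072331, -0.00105519,  0.0008444 , -0.00169935,  0.00231982,
        0.01019735]), 'joint_torque': array([ -2.17820272, -41.76989436, -30.76405406,  -0.84347488,
        -0.44412366,   0.17505345]), 'tool_pos': array([579.43794007, -16.88662381,  98.44430302]), 'tool_rot': array([ 0.45390212, -0.45357598,  0.54256288, -0.54209521]), 'wrist_force': array([-0.46817635,  3.56594135, -1.80392068]), 'moment': array([0.57794806, 0.15554091, 0.17220705]), 'gripper_width': 0.19056736214803177}
```

The opening rose to 17.5 mm, so the bar is lagging cocked between the pads. I'll grip harder so they square up.

Request:
move_arm([
  [0,0,0,0,0,0],
  [0,0,0,0,0,0],
  [0,0,0,0,0,0],
  [0,0,0,0,0,0],
  [0,0,0,0,0,0],
], force=60)

```text
time_s: 5.95
tool_pos: [579.7, -16.8, 98.6]
tool_rot: [0.454, -0.453, 0.543, -0.542]
wrist_force: [0.5, 5.8, -1.5]
gripper_width: 0.152
```

```bash
python3 w.py w2; python3 -c "
import cv2
im=cv2.imread('pics/w2_raw.png'); cv2.imwrite('pics/w2c.png',cv2.resize(im[100:260,150:370],None,fx=3.6,fy=3.6,interpolation=cv2.INTER_CUBIC))"
```

```text
6.0 [579.72912408 -16.77265155  98.62110228] yaw -100.2005035719392 0.1517859497168727 [ 0.41430885  4.56163568 -1.80017809]
```

View pics/w2c.png

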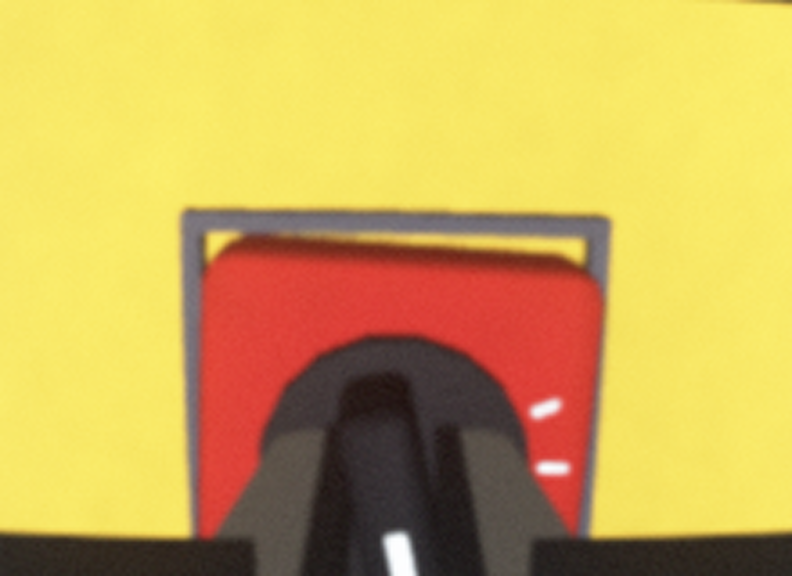

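The bar still lags by about 6° (14 mm opening), and the body has turned slightly within its play. I'll add 7° and then release so the notch takes over.

Request:
move_arm([
  [0,0,0,0,0,-3.5],
  [0,0,0,0,0,-3.5],
  [0,0,0,0,0,0],
  [0,0,0,0,0,0],
  [0,0,0,0,0,0],
])

```text
time_s: 6.5
tool_pos: [579.6, -16.9, 98.6]
tool_rot: [0.42, -0.419, 0.569, -0.569]
wrist_force: [1.4, 5.5, -1.5]
gripper_width: 0.123
```

Request:
move_arm([
  [0,0,0,0,0,0],
  [0,0,0,0,0,0],
  [0,0,0,0,0,0],
  [0,0,0,0,0,0],
  [0,0,5,0,0,0],
  [0,0,20,0,0,0],
  [0,0,35,0,0,0],
  [0,0,40,0,0,0],
  [0,0,30,0,0,0],
  [0,0,0,0,0,0],
  [0,0,0,0,0,0],
], fingers=0.6)

```text
time_s: 7.6
tool_pos: [579.8, -17.4, 229.3]
tool_rot: [-0.42, 0.419, -0.569, 0.57]
wrist_force: [-0.4, 0.3, -0.2]
gripper_width: 0.396
```

```bash
python3 w.py w3; python3 -c "
import cv2
im=cv2.imread('pics/w3_raw.png'); cv2.imwrite('pics/w3c.png',cv2.resize(im[110:270,150:370],None,fx=3.6,fy=3.6,interpolation=cv2.INTER_CUBIC))"
```

```text
7.65 [578.92644152 -17.0954819  227.70482235] yaw -107.26408710904307 0.4011310454790973 [-0.27665818 -0.25460179 -0.48517241]
```

View pics/w3c.png

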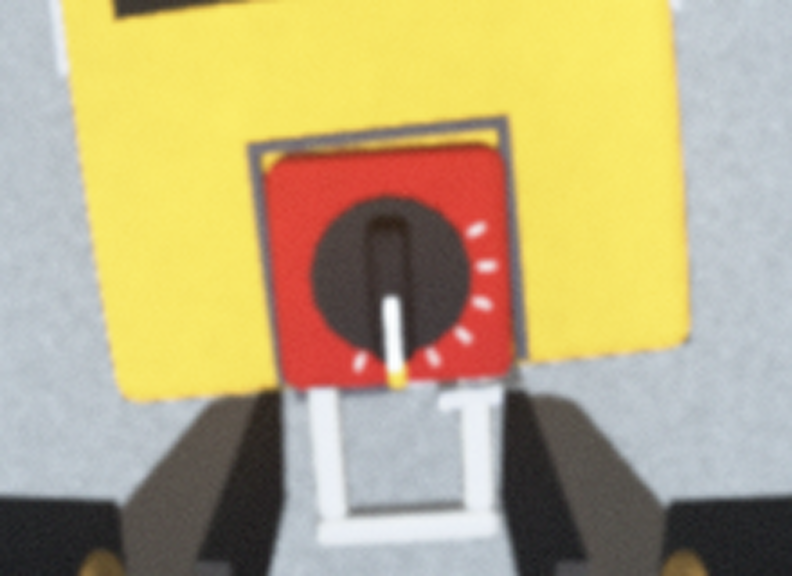

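The white line now sits on the yellow mark at (398,378). The shackle bar is at about (408,528) in the crop. Next I compute its pose.

```bash
python3 - <<'E'
from h import *
import json
i=json.load(open('pics/w3.json'))
A=lambda u,v,z:at('wrist',150+u/3.6,110+v/3.6,z,i)
a,b=A(320,528,83),A(498,524,83); print('bar',a,b,(a+b)/2,np.degrees(np.arctan2(*(a-b)[1::-1]))-90)
d=A(391,275,95);m=A(398,378,90);print('dial',d,'dir',np.degrees(np.arctan2(*(d-m)[1::-1])))
c=np.array([A(*p,90) for p in [(268,165),(500,148),(510,380),(284,390)]]);print(c,c.mean(0))
for k in range(4): e=c[(k+1)%4]-c[k]; print(np.degrees(np.arctan2(e[1],e[0])))
E
```

```text
bar [504.3246408   30.37511389  83.        ] [488.3810117  -25.43537978  83.        ] [496.35282625   2.46986706  83.        ] -15.943282895590443
dial [580.37567744 -17.44388607  95.        ] dir -13.55592515185017
[[621.27606457   7.33127856  90.        ]
 [606.03069102 -58.48878979  90.        ]
 [537.44400808 -42.03734682  90.        ]
 [554.79150367  24.64916874  90.        ]] [579.88556684 -17.13642233  90.        ]
-103.04099581695284
166.5116609747261
75.41853979479517
-14.599967095451271
```

Request:
move_arm([
  [-7.04,1.68,-4,0,0,7.93],
  [-7.04,1.68,-4,0,0,7.93],
  [-7.04,1.68,-4,0,0,7.93],
  [-7.04,1.68,-4,0,0,7.93],
  [-7.04,1.68,-4,0,0,7.93],
  [-7.04,1.68,-4,0,0,7.93],
  [-7.04,1.68,-4,0,0,7.93],
  [-7.04,1.68,-4,0,0,7.93],
  [-7.04,1.68,-4,0,0,7.93],
  [-7.04,1.68,-4,0,0,7.93],
  [-7.04,1.68,-4,0,0,7.93],
  [-7.04,1.68,-4,0,0,7.93],
  [0,0,-30,0,0,0],
  [0,0,-30,0,0,0],
  [0,0,-15,0,0,0],
  [0,0,-5,0,0,0],
  [0,0,0,0,0,0],
  [0,0,0,0,0,0],
], fingers=0.67)

```text
time_s: 9.45
tool_pos: [495.3, 2.9, 101.0]
tool_rot: [-0.703, 0.703, -0.074, 0.075]
wrist_force: [-0.4, 1.0, 0.7]
gripper_width: 0.329
```

```bash
python3 w.py w4; python3 -c "
import cv2
im=cv2.imread('pics/w4_raw.png'); cv2.imwrite('pics/w4c.png',cv2.resize(im[150:310,150:370],None,fx=3.6,fy=3.6,interpolation=cv2.INTER_CUBIC))"
```

```text
9.5 [495.62913097   2.83658671 101.42704129] yaw -12.102554528653911 0.32760353224466904 [ 0.5563568  -0.44656765 -0.69195696]
```

View pics/w4c.png

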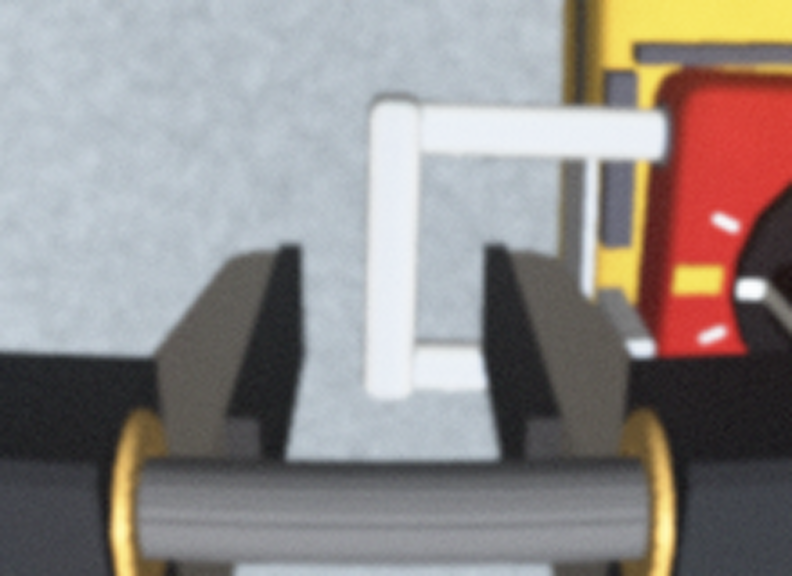

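The bar at x≈393 lies midway between the fingertips (300 and 485). The white line is still at the yellow mark. I'll check where the pads will land along the bar.

```bash
python3 - <<'E'
from h import *
import json
i=json.load(open('pics/w4.json'))
A=lambda u,v,z:at('wrist',150+u/3.6,150+v/3.6,z,i)
a,b=A(395,100,83),A(388,397,83);print(a,b,(a+b)/2)
print('legs inner',A(460,157,83),A(460,343,83), 'pad edge', A(290,245,101))
u=proj('wrist',[495.3,2.9,83],i);print((u[0]-150)*3.6,(u[1]-150)*3.6)
E
```

```text
[502.82916799  33.16817085  83.        ] [489.3407655  -23.70288183  83.        ] [496.08496675   4.73264451  83.        ]
legs inner [512.13267813  20.4881556   83.        ] [505.17645131 -15.33884971  83.        ] pad edge [481.17828354  16.09052961 101.        ]
389.27827807885745 265.4671665016801
```

Request:
move_arm([
  [0,1.7,0,0,0,0],
  [0,0,-10,0,0,0],
  [0,0,-10,0,0,0],
  [0,0,-10,0,0,0],
  [0,0,-8,0,0,0],
  [0,0,-5,0,0,0],
  [0,0,0,0,0,0],
  [0,0,0,0,0,0],
])

```text
time_s: 10.3
tool_pos: [495.1, 4.7, 57.6]
tool_rot: [0.703, -0.703, 0.075, -0.075]
wrist_force: [0.4, 0.4, 0.3]
gripper_width: 0.334
```

Request:
move_arm([
  [0,0,0,0,0,0],
  [0,0,0,0,0,0],
  [0,0,0,0,0,0],
  [0,0,0,0,0,0],
  [0,0,0,0,0,0],
  [0,0,0,0,0,0],
], fingers=1, force=30)

```text
time_s: 10.9
tool_pos: [495.4, 4.2, 57.9]
tool_rot: [-0.703, 0.703, -0.074, 0.075]
wrist_force: [0.5, -4.0, 0.8]
gripper_width: 0.104
```

Request:
move_arm([
  [-1.96,0.4,0,0,0,0],
  [-1.96,0.4,0,0,0,0],
  [-1.96,0.4,0,0,0,0],
  [-1.96,0.4,0,0,0,0],
  [-1.96,0.4,0,0,0,0],
  [-1.96,0.4,0,0,0,0],
])

```text
time_s: 11.5
tool_pos: [484.1, 6.7, 58.0]
tool_rot: [-0.703, 0.703, -0.074, 0.076]
wrist_force: [4.1, -3.8, -0.8]
gripper_width: 0.107
```

Request:
move_arm([
  [-1.96,0.4,0,0,0,0],
  [-1.96,0.4,0,0,0,0],
  [-1.96,0.4,0,0,0,0],
  [-1.96,0.4,0,0,0,0],
  [-1.96,0.4,0,0,0,0],
  [-1.96,0.4,0,0,0,0],
])

```text
time_s: 12.1
tool_pos: [471.6, 9.5, 57.8]
tool_rot: [0.703, -0.703, 0.074, -0.075]
wrist_force: [3.6, -2.6, 0.9]
gripper_width: 0.107
```

Request:
move_arm([
  [-1.96,0.4,0,0,0,0],
  [-1.96,0.4,0,0,0,0],
  [0,0,0,0,0,0],
])

```text
time_s: 12.4
tool_pos: [468.8, 9.8, 58.0]
tool_rot: [-0.703, 0.703, -0.073, 0.076]
wrist_force: [8.3, -4.3, -2.3]
gripper_width: 0.105
```

Request:
move_arm([
  [-1,0.2,0,0,0,0],
  [-1,0.2,0,0,0,0],
  [0,0,0,0,0,0],
  [0,0,0,0,0,0],
])

```text
time_s: 12.8
tool_pos: [468.6, 9.6, 58.4]
tool_rot: [-0.703, 0.704, -0.072, 0.077]
wrist_force: [13.0, -6.6, -6.7]
gripper_width: 0.111
```

```bash
python3 w.py w5; python3 -c "
import cv2
im=cv2.imread('pics/w5_raw.png'); cv2.imwrite('pics/w5c.png',cv2.resize(im[100:260,150:370],None,fx=3.6,fy=3.6,interpolation=cv2.INTER_CUBIC))"
```

```text
12.85 [468.56435219   9.58247029  58.42555182] yaw -12.0935156616663 0.10475531846502255 [12.29493585 -6.06309621 -6.34521066]
```

View pics/w5c.png

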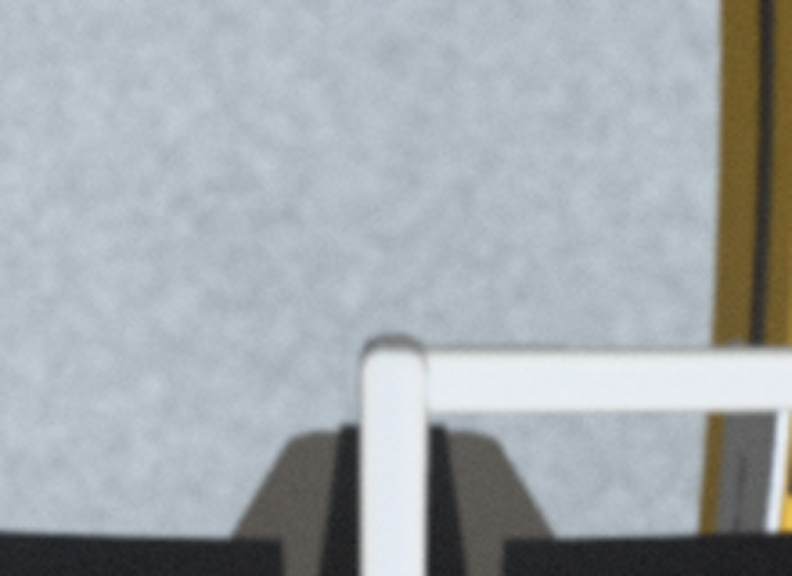

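The pull stopped at its end: no further motion while the force rose to 13 N after about 27 mm. I'll relax the pull, raise the grip to 60 N and lift straight up.

Request:
move_arm([
  [1.3,-0.3,0,0,0,0],
  [0,0,0,0,0,0],
  [0,0,0,0,0,0],
  [0,0,2,0,0,0],
  [0,0,2,0,0,0],
  [0,0,3,0,0,0],
  [0,0,3,0,0,0],
], force=60)

```text
time_s: 13.55
tool_pos: [468.7, 9.1, 67.2]
tool_rot: [-0.702, 0.704, -0.073, 0.076]
wrist_force: [14.5, -8.3, -13.8]
gripper_width: 0.104
```

Request:
move_arm([
  [0,0,5,0,0,0],
  [0,0,5,0,0,0],
  [0,0,5,0,0,0],
  [0,0,5,0,0,0],
  [0,0,5,0,0,0],
  [0,0,5,0,0,0],
  [0,0,8,0,0,0],
  [0,0,8,0,0,0],
  [0,0,8,0,0,0],
  [0,0,8,0,0,0],
  [0,0,0,0,0,0],
])

```text
time_s: 14.65
tool_pos: [467.7, 10.3, 131.1]
tool_rot: [-0.703, 0.703, -0.074, 0.075]
wrist_force: [0.4, -0.0, -3.9]
gripper_width: 0.1
```

```bash
python3 w.py w6; python3 - <<'E'
from h import *
s=snap('scene','s6.png'); w=cv2.imread('pics/w6_raw.png')
cv2.imwrite('pics/m6.png',np.hstack([cv2.resize(s[130:250,130:290],None,fx=3,fy=3,interpolation=cv2.INTER_CUBIC)[:300],cv2.resize(w,(400,300))])[:,:800])
E
```

```text
14.7 [467.26427566  10.34152582 130.34656468] yaw -12.09698244367235 0.1031845097105223 [ 0.23159771  0.54612373 -3.51539189]
```

View pics/m6.png

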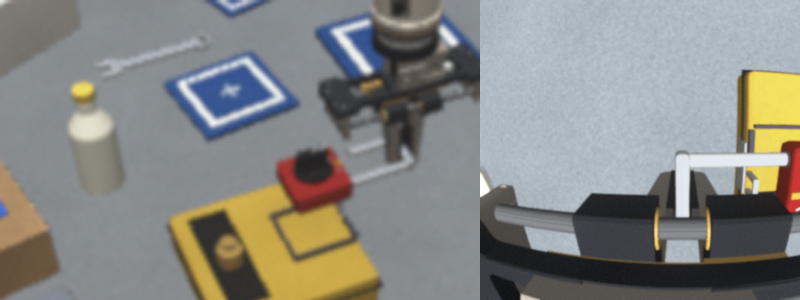

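The lock is off the case, level and held, with the seat empty and the weight still in place. Now over to the plate, gently.

Request:
move_arm([
  [0,0,8,0,0,0],
  [0,0,12,0,0,0],
  [0,0,15,0,0,0],
  [-2,-8,15,0,0,0],
  [-4,-14,10,0,0,0],
  [-5,-20,0,0,0,0],
  [-5,-22,0,0,0,0],
  [-5,-22,0,0,0,0],
  [-5,-22,0,0,0,0],
  [-5,-22,0,0,0,0],
  [-5,-22,0,0,0,0],
  [-5,-22,0,0,0,0],
  [-5,-22,0,0,0,0],
  [-5,-22,0,0,0,0],
  [-5,-22,0,0,0,0],
  [-5,-22,0,0,0,0],
  [-5,-22,0,0,0,0],
  [-5,-22,0,0,0,0],
  [-5,-20,0,0,0,0],
  [-4,-14,0,0,0,0],
])

```text
time_s: 16.75
tool_pos: [386.6, -331.2, 190.5]
tool_rot: [-0.703, 0.704, -0.075, 0.075]
wrist_force: [0.7, 0.6, -3.8]
gripper_width: 0.102
```

Request:
move_arm([
  [-4,-9,0,0,0,0],
  [-2,-3,0,0,0,0],
  [0,0,0,0,0,0],
  [0,0,0,0,0,0],
  [0,0,0,0,0,0],
  [0,0,0,0,0,0],
])

```text
time_s: 17.35
tool_pos: [381.1, -341.1, 189.6]
tool_rot: [0.703, -0.703, 0.074, -0.074]
wrist_force: [0.7, 0.1, -3.4]
gripper_width: 0.102
```

```bash
python3 w.py w7; python3 - <<'E'
from h import *
t=snap('top','t7.png'); s=snap('scene','s7.png')
cv2.imwrite('pics/m7.png',np.hstack([cv2.resize(t[130:250,300:400],None,fx=4,fy=4,interpolation=cv2.INTER_CUBIC),cv2.resize(s[80:200,170:270],None,fx=4,fy=4,interpolation=cv2.INTER_CUBIC)]))
for n,i in (('top',t),('scene',s)):
  hs=cv2.cvtColor(i,cv2.COLOR_BGR2HSV); m=cv2.inRange(hs,(0,160,80),(6,255,255))|cv2.inRange(hs,(175,160,80),(180,255,255))
  k,l,st,ce=cv2.connectedComponentsWithStats(m)
  for j in range(1,k):
    if st[j,4]>40: print(n,st[j],ce[j],at(n,*ce[j],215))
E
```

```text
17.4 [ 381.04419947 -341.21032761  189.62461364] yaw -12.068042475878698 0.1045001287525274 [-0.4760171   0.40107504 -3.71440854]
top [358 169  26  23 218] [367.77981651 177.77981651] [ 502.57870703 -355.42635043  215.        ]
top [ 90 176  12  28 201] [ 95.52736318 189.85074627] [469.09208828 472.23609132 215.        ]
scene [194 119  18   9  74] [201.78378378 123.55405405] [ 508.95289629 -348.09107855  215.        ]
scene [352 308  29  19 220] [366.55909091 316.75909091] [615.01718593 592.85170039 215.        ]
```

View pics/m7.png

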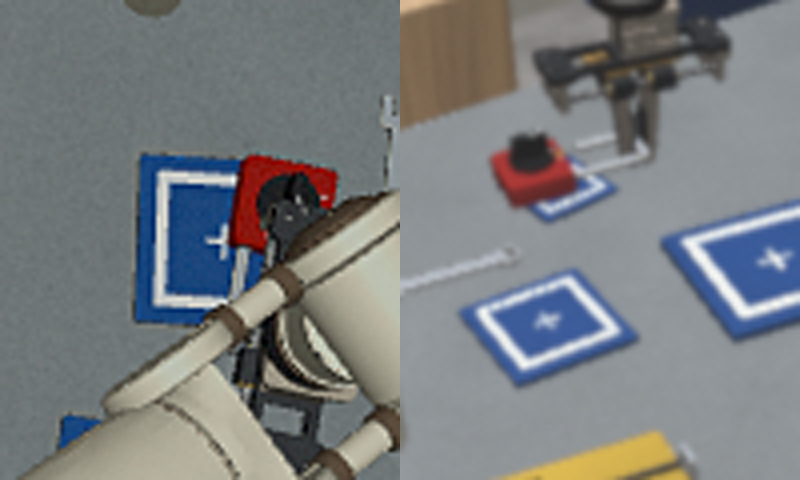

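Both cameras show the lock hanging level from the gripper near the plate; the dial hides part of it. I'll triangulate its top centre.

```bash
python3 - <<'E'
from h import *
o1,d1=ray('top',370.9,182.1);o2,d2=ray('scene',202.5,123)
x=np.linalg.lstsq(np.c_[d1,-d2],o2-o1,rcond=None)[0];print(o1+d1*x[0],o2+d2*x[1])
for z in (215,225,235): print(z,at('top',370.9,182.1,z),at('scene',202.5,123,z))
y=np.radians(-12.1);T=np.array([381.1,-341.2,208.3]);mid=T+113*np.array([np.cos(y),np.sin(y),0]);print('kin mid',mid)
for n in('top','scene'): print(n,proj(n,mid+[0,0,14]),proj(n,mid))
E
```

```text
[ 491.71142208 -368.66265828  199.56611512] [ 494.06370388 -370.49192759  200.45399515]
215 [ 489.22424674 -364.3697415   215.        ] [ 504.57249748 -349.9182751   215.        ]
225 [ 487.61274364 -361.58825337  225.        ] [ 511.79701976 -335.77442412  225.        ]
235 [ 486.00124053 -358.80676523  235.        ] [ 519.02154204 -321.63057314  235.        ]
kin mid [ 491.58950575 -364.88689761  208.3       ]
top [371.69547588 180.93921086] [370.44186743 181.68650137]
scene [203.23732457 118.77549794] [203.54971552 121.7575827 ]
```

Kinematics and vision agree to about 4 mm: the body centre is near (492,-366) at z≈205, and the plate centre is (494,-365). One small trim, settle, and hand in.

Request:
move_arm([
  [1,0.5,0,0,0,0],
  [1,0.5,0,0,0,0],
  [0,0,0,0,0,0],
  [0,0,0,0,0,0],
  [0,0,0,0,0,0],
  [0,0,0,0,0,0],
  [0,0,0,0,0,0],
  [0,0,0,0,0,0],
])

```text
time_s: 18.3
tool_pos: [382.8, -340.6, 189.6]
tool_rot: [0.703, -0.703, 0.075, -0.075]
wrist_force: [-0.1, 0.4, -3.1]
gripper_width: 0.104
```

```bash
python3 - <<'E'
from h import *
t=snap('top','t8.png')
hs=cv2.cvtColor(t,cv2.COLOR_BGR2HSV); m=cv2.inRange(hs,(0,160,80),(6,255,255))|cv2.inRange(hs,(175,160,80),(180,255,255))
print(cv2.connectedComponentsWithStats(m)[2][1:])
s=robot.observe(); print(s['time_s'],s['tool_pos'],s['wrist_force'],s['gripper_width'],s['qd'])
print(robot.sign_off())
E
```

```text
[[470 154   3   1   3]
 [358 168  26  24 220]
 [ 90 176  12  28 200]]
18.35 [ 382.83011566 -340.60806127  189.58380733] [-1.09070179 -0.65797506 -4.06227004] 0.10120166694933254 [0.00188125 0.0016515  0.00044316 0.00028737 0.00069814 0.00085933]
the job is handed in; nothing more can be done
None
```

The job is done and handed in at 18.4 s: the open lock is held still by its shackle over the middle-sized blue plate (it measured 150 mm).

- **Dial:** I turned it clockwise three notches to the yellow mark. With a 15 N grip the bar lagged between the pads, so I raised the grip to 60 N and turned 7° more. A picture after release showed the white line on the mark.
- **Shackle:** I pulled it about 27 mm with the lock in its seat. It then stopped moving while the force rose to about 13 N, which I took as its stop.
- **Lift:** Side force rose briefly to about 17 N as the lock left the seat, then dropped to zero. A scene picture then showed the seat empty and the weight in place.
- **Final position:** The arm was still, with about 3–4 N of lock weight on the wrist and the bar in the jaws (9–10 mm opening). The body centre is within about 5 mm of the plate centre and about 19 cm above the plate.

The arm's own figure and the two-camera estimate for the body centre differed by about 4–6 mm sideways and 5–10 mm in height. The wrist and top cameras also differed by about 5 mm on the case position early on. Neither mattered for the result.

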